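# Pack the sommelier's gift set into its caddy

### The arm

A 6-joint arm with a two-finger parallel gripper is mounted at the origin on the work surface. World frame = base frame: x ahead of the robot, y to its left, z up, the work surface at z = 0. Lengths are in mm, angles in rad, forces in N, time in s.
With the tool pointing down it reaches from about 325 to 775 mm from the base axis. Payload 5.5 kg.
Tool frame: the origin (TCP) lies on the centre line of the jaws, within the pads' length; the fingertips stand 25 mm ahead of it and the grasp point (between the pads) lies 6 mm ahead of it (ctrl.tips_ahead is the distance from the TCP to the fingertips, in mm); z points along the fingers, y is the direction in which the jaws open and shut (so a half turn about z gives the same grasp; the last joint's range is limited). The gripper opens to 88 mm and grips with 3 to 60 N. Pads are 20 mm wide; open, the fingers measure 115 mm over their backs; the gripper's body (75 mm by 178 mm) begins 61 mm behind the grasp point.
Start: joints at [1.074, 0.091, 1.231, -0, 1.82, -0.057], TCP at [255.461, 542.914, 247.631] pointing down, gripper open.
Joint ranges: [-2.87, 2.87], [-0.86, 2.18], [0.17, 2.46], [-1.51, 4.65], [0.06, 2.69], [-2.65, 2.65]. Speed limits (rad/s): [2.57, 2.57, 3.01, 3.14, 3.14, 3.14].

### API

Orientations are given as a unit quaternion [x, y, z, w].
In Python, from cell import ctrl gives the robot as it stands. The module is installed in compiled form; this text tells all that it offers.
- The arm moves only by the shell command python3 -m pendant 'ROWS' [FORCE]. ROWS is JSON, one flat list of numbers, 5 for each row, row after row: the shift along the tool's x, y, z as a fraction of full scale, then the turn about the tool's z as a fraction of full scale, then the closure, from 0 (fully open) to 1 (shut). In form: [tx, ty, tz, roll, hand, tx, ty, tz, roll, hand, ...]. A call has 1 to 10 rows; each row shifts and turns the commanded pose from where the row before left it, along the tool's axes as they then stand; what a row does not reach is not made up. Full scale, the value 1, is 10 cm for a shift and 90 degrees for a turn. A row lasts 1/10 s, in which the tool goes at most 50 mm and 8.59 degrees, less where a joint would pass 70% of its speed; a pose out of reach is approached as far as the arm can. A call with a number of a shift or a turn outside -1 to 1 is refused whole. A call with a gripper value outside its range is refused whole. The fingers move at their own pace and stop on an object; FORCE is the grip in N (left out, the last holds). Time passes only in rows, so rows that do not move let the fingers close. It gives the time, the measured TCP pose, the force and the opening at its end, in the units of the state.
- ctrl.get_state(): the state, without advancing time (a new reading comes with each control period).
- ctrl.get_image(name): name is "side" or "top"; returns (picture, depth): 400x640x3 uint8, red, green, blue; 400x640 float32, mm along the optical axis (not along the pixel's ray), 0 where there is no reading.
- ctrl.get_calibration(name): a dict with "K" (3x3 intrinsics, pixels), "R" (3x3) and "t" (3): a world point X has camera coordinates R X + t. Camera axes: x right, y down, z forward; pixel columns grow to the right and rows downward; lengths in mm; the calibration is good to about 2 mm. A picture is of the moment at which its call begins. get_calibration takes no time and is no camera call.
- ctrl.job_done(): hands the job in, once; it reports no verdict.
Trained networks look in the newest picture that a camera, given by its name, has taken for a name from the list of things; names that differ only in an ending like _2 or _b are one class to them, and where a whole thing is asked for, a point or a joint stands for the part that bears it (a point fixed in the world has none). Each returns a list of dicts, best first, with "score" (0 to 1); they miss things now and then, are a little off and sometimes report something else, mostly with a low value. They report only what shows in the picture. A call takes as long as a camera call.
- ctrl.recognise(label, camera): "point" ([x, y, z] in mm, in world coordinates, good to about 4 mm: the middle of the surface that is visible of it).
- ctrl.tip_of(label, camera): "point" ([x, y, z] in mm, in world coordinates, good to about 4 mm: a listed point, or the origin of a listed thing).
The state is a dict: "time": time; "q": joint angles; "qvel": joint speeds; "joint_efforts": joint torques, N m; "ee_pos": TCP position; "ee_rot": TCP orientation; "force": force on the tool from outside, world axes, zero at the start; "wrist_torque": the same for the moment, N m; "opening": finger opening in mm.
Only numpy, scipy, OpenCV 4.12 (cv2) and the standard library are available. Lean on these libraries where they do the work, as an engineer would, in place of code of your own. Each camera call takes 0.05 s, during which the arm holds its last target. There are 200 camera calls.

### The job

Make up the gift set: pack four things into the dark wooden caddy, each lying or standing properly in the bay made for it - the horn-handled corkscrew flat with its worm between the two cheeks and its handle on the bay's open side, the brass-cased thermometer flat in the trough between the four cheeks, the open blue collar flat over the post, and the carved boxwood cork upright inside the round wall. Leave the look-alikes, the straight-handled corkscrew and the closed blue cap, where they lie.

Things in the scene. Friction and masses are not known exactly. Their poses are not given: they have to be found in the camera images.
- horn_corkscrew_mid (a point): Corkscrew to pack, lying flat, 120 g. Point: middle of its brass barrel (20 mm thick), near the mass centre, 10 mm above what it lies on. x axis: from handle to worm tip; z up. Barrel x = -26 to +24 mm; double-helix worm, 12 mm thick, to +62 mm; dark horn handle crosswise (along y), 19 mm thick, 95 mm long, at x = -33 mm, BOWED: its ends sweep back to x = -55 mm.
- bar_corkscrew_mid (a point): Look-alike corkscrew, to be left where it lies: same barrel and point, but its dark wooden handle is a STRAIGHT bar (19 mm thick, 90 mm long, at x = -35 mm) and its worm is a single helix.
- thermometer_mid (a point): Wine thermometer in its brass case: bar 100 mm long, 18 mm wide, 18 mm high (last 6 mm at each end 14 mm), white scale with copper line on top, 110 g. Point: its centre, 9 mm above what it lies on; x axis along its length, z up. Either end may point either way.
- collar_mid (a point): Blue enamel bottle collar: OPEN ring, 54 mm outside diameter, 40 mm hole right through, 26 mm high, 60 g, lying flat. Point: its centre, 13 mm above what it lies on; z up along its axis.
- cap_mid (a point): Look-alike, to be left where it lies: blue enamel cap of the same outside size as the collar (54 mm diameter, 26 mm high) but CLOSED, with a plain solid top and no hole. Point: its centre, 13 mm above the counter.
- stopper_mid (a point): Carved boxwood cork standing upright: fluted cylinder 28 mm diameter and 40 mm high with a 20 mm ball on top, 60 mm high in all, 30 g. Point: on its axis, 30 mm above its foot; z up along its axis.
- bay_corkscrew_floor (a point): Point on an insert's top face, 14 mm above the counter, where the barrel's middle belongs (insert centre: x = +5 mm). Two cheeks at x = +26 to +56 mm, 36 mm clear between them, 12 mm high, 8 thick, take the worm; handle on the open -x side; z up. Its grey felt insert (124 mm along x, 108 along y) is one of four lying two by two in the fixed caddy (rim 4 mm above the inserts); their places vary.
- bay_thermometer_floor (a point): Centre of an insert's top face, 14 mm above the counter. Four cheeks (10 mm high, 6 thick) in two pairs, at x = 27 to 49 mm either side, 42 mm clear across y; the middle 54 mm is free. x axis along this trough, z up. Its grey felt insert (124 mm along x, 108 along y) is one of four lying two by two in the fixed caddy (rim 4 mm above the inserts); their places vary.
- bay_collar_floor (a point): Centre of an insert's top face, 14 mm above the counter: foot of its one upright round post, 16 mm diameter, 30 mm high; z up. Its grey felt insert (124 mm along x, 108 along y) is one of four lying two by two in the fixed caddy (rim 4 mm above the inserts); their places vary.
- bay_stopper_floor (a point): Centre of an insert's top face, 14 mm above the counter, inside a low round wall: 48 mm inner, 58 mm outer diameter, 8 mm high, open above; z up. Its grey felt insert (124 mm along x, 108 along y) is one of four lying two by two in the fixed caddy (rim 4 mm above the inserts); their places vary.

How it is judged:
By the outcome, as a careful person would: the job done as asked, in the order asked, and still so for the second after the job is handed in, with the robot touching nothing.
It also fails if it takes over 112 s, if anything falls off the work surface, if the arm or the gripper's body presses on something with over 40 N, if the wrist force passes 120 N, or if a joint passes its speed limit or range.

## Working session

There is one attempt and no reset: what is moved stays moved. The work goes in short steps, Python scripts to look and compute and a shell command to move; the robot and the scene stay as the last step left them, time stands still between calls to the robot, and variables do not carry over. Pictures are saved under pics/ and viewed, about 12 in all and at most 16, crops included, and the job is handed in when it is done.

```bash
mkdir -p pics; cat > h.py <<'E'
import numpy as np, cv2
from cell import ctrl
def shot(cam,name):
    im,d=ctrl.get_image(cam); cv2.imwrite(f'pics/{name}.png',im[:,:,::-1]); np.save(f'pics/{name}_d.npy',d); return im,d
def world(cam,u,v,d):
    c=ctrl.get_calibration(cam);K,R,t=map(np.array,(c['K'],c['R'],c['t']))
    p=np.linalg.inv(K)@np.array([u,v,1.])*d
    return R.T@(p-t)
def wmap(cam,d):
    c=ctrl.get_calibration(cam);K,R,t=map(np.array,(c['K'],c['R'],c['t']))
    v,u=np.mgrid[:400,:640]
    p=np.stack([(u-K[0,2])/K[0,0]*d,(v-K[1,2])/K[1,1]*d,d],-1)
    return (p-t)@R
E
python3 - <<'E'
from h import *
s=ctrl.get_state();print(s['ee_pos'],s['ee_rot'],s['opening'],s['time'],ctrl.tips_ahead)
shot('top','t0')
for l in 'horn_corkscrew_mid bar_corkscrew_mid thermometer_mid collar_mid cap_mid stopper_mid bay_corkscrew_floor bay_thermometer_floor bay_collar_floor bay_stopper_floor'.split():
    print(l,[(np.round(r['point']).tolist(),round(r['score'],2)) for r in ctrl.tip_of(l,'top')][:3])
E
```

```text
[255.3293955  542.67683038 246.5129797 ] [ 2.18125075e-01  9.75920321e-01 -9.50538002e-04 -2.72913510e-04] 87.82516721151701 0.0 25.0
horn_corkscrew_mid [([426.0, 70.0, 8.0], 0.63), ([569.0, 347.0, 12.0], 0.5)]
bar_corkscrew_mid [([608.0, 55.0, 11.0], 0.96), ([471.0, -167.0, 14.0], 0.35)]
thermometer_mid [([606.0, 225.0, 8.0], 0.52)]
collar_mid [([438.0, 221.0, 11.0], 0.82)]
cap_mid [([569.0, 349.0, 15.0], 0.81), ([598.0, -159.0, 15.0], 0.56)]
stopper_mid [([428.0, 348.0, 30.0], 0.44)]
bay_corkscrew_floor [([598.0, -267.0, 14.0], 0.83)]
bay_thermometer_floor [([469.0, -166.0, 15.0], 0.85)]
bay_collar_floor [([479.0, -274.0, 20.0], 0.85), ([605.0, 222.0, 8.0], 0.38)]
bay_stopper_floor [([598.0, -157.0, 16.0], 0.59)]
```

View pics/t0.png

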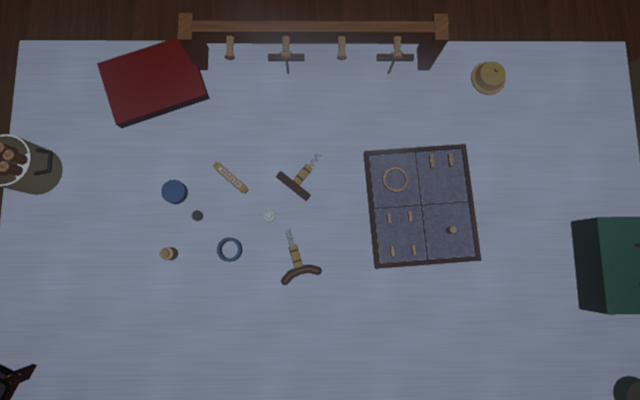

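The picture shows the horn corkscrew (bowed) at about (297,258), the bar corkscrew at (300,178), the thermometer at (231,178), the collar at (229,249), the cap at (174,191) and the cork at (168,253). The caddy is at 365–480 × 145–268, slightly rotated. Next I get axes and refined centres from depth.

```bash
cat > m.py <<'E'
from h import *
def blob(W,box,zmin=4):
    (x0,x1,y0,y1)=box
    m=(W[...,0]>x0)&(W[...,0]<x1)&(W[...,1]>y0)&(W[...,1]<y1)&(W[...,2]>zmin)&(W[...,2]<90)
    return W[m],m
def rect(P):
    (c,s,a)=cv2.minAreaRect(P[:,:2].astype(np.float32)); return np.round(c,1),np.round(s,1),round(a,1)
E
python3 - <<'E'
from m import *
im=cv2.imread('pics/t0.png');d=np.load('pics/t0_d.npy');W=wmap('top',d)
print('counter z',np.median(W[300:350,100:500,2]), 'mm/px',W[250,230]-W[250,231])
for n,b,z in [('thermo',(560,650,190,270),5),('collar',(400,470,190,255),8),('stopper',(390,460,320,380),8),('cap',(530,610,310,385),8),('horn',(370,480,20,110),4),('caddyall',(400,700,-350,-80),8),
  ]:
    P,m=blob(W,b,z); print(n,len(P),rect(P),P.mean(0).round(1),P[:,2].max().round(1))
# horn axis: barrel+worm fit: x>410
P,m=blob(W,(370,490,20,110),4); 
Q=P[P[:,0]>418]; print('horn shaft',cv2.fitLine(Q[:,:2].astype(np.float32),cv2.DIST_HUBER,0,.01,.01).ravel().round(2),Q[:,0].max())
# caddy elements above inserts
P,m=blob(W,(420,680,-330,-100),20)
n,lab,st,ce=cv2.connectedComponentsWithStats(m.astype(np.uint8))
for i in range(1,n):
    if st[i,4]>5: p=W[lab==i]; print(i,st[i,4],p.mean(0).round(1),rect(p),ce[i].round())
cv2.imwrite('pics/c0.png',cv2.hconcat([cv2.resize(im[140:290,155:330],None,fx=2.28*1,fy=2.28,interpolation=2),cv2.resize(im[140:290,355:490],None,fx=2.28,fy=2.28,interpolation=2)]))
E
```

```text
counter z 0.45455756241408474 mm/px [-0.00302048  2.16512205  0.57429945]
thermo 314 (array([607.5, 219.5]), array([99. , 30.7]), 49.1) [603.1 224.7  18.3] 22.8
collar 262 (array([437.1, 220.2]), array([54.1, 50.7]), 89.7) [437.  219.5  24.1] 30.1
stopper 195 (array([428., 349.]), array([24.5, 28.2]), 84.8) [427.8 346.2  41.5] 62.1
cap 487 (array([568.4, 348.4]), array([53.2, 52.8]), 30.1) [567.1 346.3  25.4] 31.4
horn 576 (array([425.1,  61.4]), array([ 82.3, 107.6]), 89.7) [408.2  66.   17.1] 23.8
caddyall 12183 (array([ 536.9, -215.9]), array([272.6, 240.8]), 4.0) [ 534.9 -216.2   15.3] 48.4
horn shaft [9.4000e-01 3.3000e-01 4.4565e+02 7.8780e+01] 483.5036496458625
45 54 [ 640.  -285.1   25.4] (array([ 640. , -285.7]), array([28.4,  9.2]), 7.9) [450. 159.]
46 50 [ 636.8 -241.3   25.5] (array([ 637.6, -241.7]), array([29.2,  8.7]), 7.9) [431. 160.]
52 142 [ 594.9 -156.6   22.5] (array([ 595.5, -156.9]), array([54.9, 56.4]), 44.2) [395. 178.]
69 30 [ 509.2 -186.5   24.1] (array([ 509. , -186.7]), array([21.1,  5.4]), 6.4) [409. 216.]
71 28 [ 505.6 -138.7   23.5] (array([ 505. , -138.7]), array([20.2,  5.5]), 3.8) [388. 217.]
78 63 [ 477.2 -272.6   39.3] (array([ 477.3, -274.2]), array([14.3, 14.1]), 73.7) [450. 229.]
87 29 [ 433.  -191.9   24.5] (array([ 432.8, -192. ]), array([20.2,  6.6]), 3.5) [413. 249.]
89 30 [ 430.8 -144.    24. ] (array([ 430.9, -144.2]), array([20.4,  5.6]), 3.3) [392. 250.]
```

View pics/c0.png

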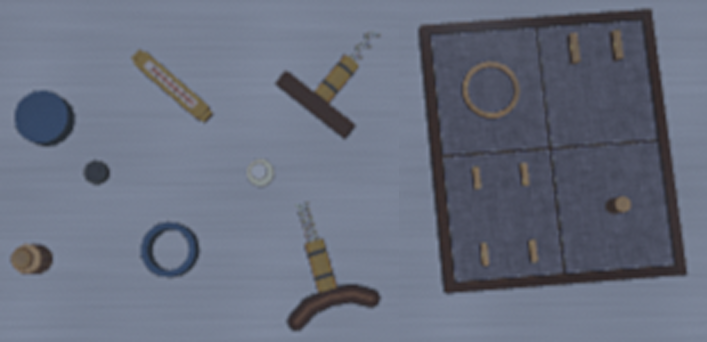

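```bash
cat >> m.py <<'E'
def ray(cam,u,v,z):
    a=world(cam,u,v,100.);b=world(cam,u,v,1000.); k=(z-a[2])/(b[2]-a[2]); return a+k*(b-a)
from scipy.spatial.transform import Rotation as Ro
def to(x,y,z,jaw=None):
    """tool-frame shift in units of full scale; roll (units of 90deg) to bring jaw axis to world angle jaw(deg)"""
    s=ctrl.get_state();R=Ro.from_quat(s['ee_rot']).as_matrix()
    d=R.T@(np.array([x,y,z])-s['ee_pos'])/100
    ya=np.degrees(np.arctan2(R[1,1],R[0,1])); 
    r=None if jaw is None else (-((jaw-ya+90)%180-90)/90).round(3)
    print('t%.1f'%s['time'],'pos',np.round(s['ee_pos'],1),'jaw %.1f'%ya,'q6 %.2f'%s['q'][5],'open %.1f'%s['opening'],'SHIFT',d.round(3),'ROLL',r)
E
python3 - <<'E'
from m import *
im=cv2.imread('pics/t0.png').astype(int);bg=np.median(im[150:290,150:350].reshape(-1,3),0)
b,g,r=im[...,0],im[...,1],im[...,2]
brass=((r-b)>0)
def pts(m,box,z):
    u0,u1,v0,v1=box; v,u=np.nonzero(m[v0:v1,u0:u1]); 
    return np.array([ray('top',a+u0,c+v0,z)[:2] for a,c in zip(u,v)],np.float32)
for n,box,z,m in [('thermo',(205,255,155,200),16,brass),('hornbarrel',(286,305,240,268),12,brass),('horn all',(275,330,222,290),10,abs(im-bg).sum(2)>60),('stopper',(155,180,240,265),40,brass),('collar',(212,248,232,268),24,(b-r)>35)]:
    P=pts(m,box,z); mu=P.mean(0);w,V=np.linalg.eigh(np.cov(P.T)); print(n,len(P),mu.round(1),'ang %.1f'%np.degrees(np.arctan2(V[1,1],V[0,1])),np.sqrt(w*12).round(1),rect(P))
print('tip,hand',[ray('top',*p,10).round(1) for p in [(289,231),(297,257),(300,272),(283,281),(320,269)]])
to(426,70,120,None)
E
```

```text
thermo 285 [599.7 221.1] ang 49.0 [ 18.8 101.5] (array([600.4, 221.8]), array([100.1,  18.2]), 49.0)
hornbarrel 193 [418.6  70.6] ang -161.1 [20.1 54.2] (array([418.3,  70.3]), array([55.3, 21.9]), 18.7)
horn all 665 [401.   66.1] ang -163.8 [73.4 94.1] (array([405.6,  82.2]), array([121.2,  89.7]), 39.2)
stopper 187 [427.  346.4] ang 86.7 [24.6 34.1] (array([427.5, 345.9]), array([37.1, 25.9]), 89.7)
collar 148 [435.8 219.8] ang 49.3 [56.3 58.7] (array([436. , 220.2]), array([49.1, 48.6]), 89.7)
tip,hand [array([476.3,  85.7,  10. ]), array([417.6,  67.5,  10. ]), array([384.3,  60.7,  10. ]), array([364.7,  98.7,  10. ]), array([390.7,  15.8,  10. ])]
t0.6 pos [255.5 542.9 247.6] jaw 64.8 q6 -0.06 open 87.9 SHIFT [-3.557 -3.553  1.276] ROLL None
```

```bash
python3 -m pendant '[-0.34,-0.34,0,0,0,-0.34,-0.34,0,0,0,-0.34,-0.34,0,0,0,-0.34,-0.34,0,0,0,-0.34,-0.34,0,0,0,-0.34,-0.34,0,0,0,-0.34,-0.34,0,0,0,-0.34,-0.34,0,0,0,-0.34,-0.34,0,0,0,-0.34,-0.34,0,0,0]' 10
python3 -c "
from m import *
to(419.5,70.5,28,108.9)"
```

```text
time: 1.55
ee_pos: [418.6, 88.6, 248.0]
ee_rot: [0.218, 0.976, 0.0, 0.001]
force: [0.9, 1.3, -0.6]
opening: 87.7
t1.6 pos [418.6  88.6 248. ] jaw 64.8 q6 -1.00 open 87.7 SHIFT [-0.083 -0.162  2.2  ] ROLL -0.49
```

```bash
python3 -m pendant '[-0.083,-0.162,0.2,0,0.3,0,0,0.3,-0.082,0.3,0,0,0.3,-0.082,0.3,0,0,0.3,-0.082,0.3,0,0,0.3,-0.082,0.3,0,0,0.3,-0.082,0.3,0,0,0.2,-0.08,0.3,0,0,0.15,0,0.3,0,0,0,0,0.3]' 10
python3 -c "
from m import *
to(419.5,70.5,28,108.9)
im,d=shot('top','t1');i2,_=shot('side','s1')
cv2.imwrite('pics/v1.png',cv2.hconcat([cv2.resize(im[180:310,240:370],(400,400)),cv2.resize(i2,(640,400))])[:,:,::-1][:,:800])"
```

```text
time: 2.45
ee_pos: [417.7, 72.2, 40.7]
ee_rot: [-0.163, 0.987, 0.0, -0.002]
force: [-0.8, -1.1, -0.1]
opening: 61.2
t2.5 pos [417.7  72.2  40.7] jaw 108.7 q6 -1.81 open 61.2 SHIFT [-0.012 -0.022  0.127] ROLL -0.002
```

View pics/v1.png

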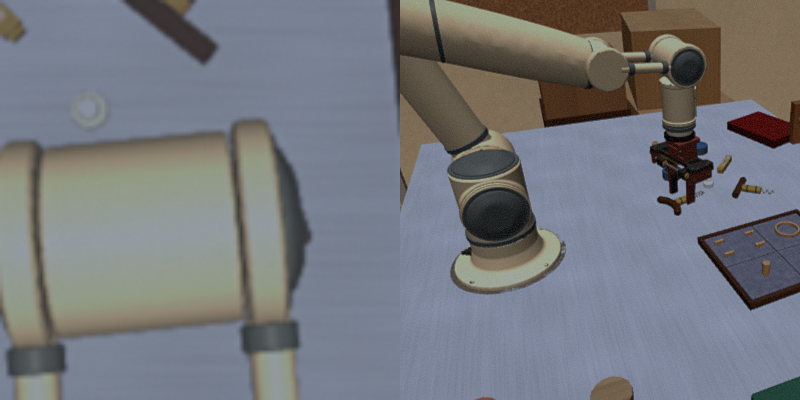

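The top view is blocked by the arm. The side view shows the fingers straddling the barrel near (685,190), so I lower and grip.

```bash
python3 -m pendant '[-0.01,-0.02,0.08,0,0.3,0,0,0.045,0,0.3,0,0,0,0,1,0,0,0,0,1,0,0,0,0,1,0,0,0,0,1,0,0,0,0,1,0,0,0,0,1]' 30
python3 -m pendant '[0,0,-0.2,0,1,0,0,-0.4,0,1,0,0,-0.3,0,1,0,0,0,0,1]' 30
python3 -c "
from m import *
shot('side','s2')
to(597.5,-266.1,130,94.1)"
```

```text
time: 3.35
ee_pos: [420.6, 70.8, 30.3]
ee_rot: [-0.164, 0.986, 0.0, 0.0]
force: [0.7, 0.6, 0.5]
opening: 19.3
time: 3.75
ee_pos: [422.7, 70.9, 125.0]
ee_rot: [-0.164, 0.986, -0.0, 0.004]
force: [1.1, 0.4, 1.1]
opening: 19.3
t3.8 pos [421.7  70.8 122.2] jaw 108.9 q6 -1.81 open 19.3 SHIFT [-0.572 -3.757 -0.072] ROLL 0.164
```

```bash
python3 -m pendant '[-0.064,-0.417,0,0,1,-0.064,-0.417,0,0,1,-0.064,-0.417,0,0,1,-0.064,-0.417,0,0,1,-0.064,-0.417,0,0,1,-0.064,-0.417,0,0,1,-0.064,-0.417,0,0,1,-0.064,-0.417,0,0,1,-0.064,-0.417,0,0,1,0,0,0,0.082,1]'
python3 -m pendant '[0,0,0,0.082,1,0,0,0,0,1,0,0,0,0,1]'
python3 -c "
from m import *
shot('side','s3');im,_=shot('top','t3')
cv2.imwrite('pics/v3.png',cv2.resize(im[100:300,320:520],(600,600))[:,:,::-1])
print([(np.round(r['point']),r['score']) for r in ctrl.tip_of('horn_corkscrew_mid','side')])
print([(np.round(r['point']),r['score']) for r in ctrl.tip_of('horn_corkscrew_mid','top')])
to(597.5,-266.1,44,94.1)
a=cv2.imread('pics/s3.png')[120:340,320:640];cv2.imwrite('pics/v3b.png',cv2.resize(a,(800,550)))"
```

```text
time: 4.8
ee_pos: [596.2, -269.6, 114.6]
ee_rot: [-0.098, 0.995, 0.001, -0.003]
force: [-0.4, 1.1, -1.5]
opening: 19.9
time: 5.1
ee_pos: [596.0, -265.3, 118.2]
ee_rot: [-0.038, 0.999, 0.001, -0.001]
force: [0.2, -0.4, -1.0]
opening: 19.0
[(array([ 595., -271.,  100.]), 0.94)]
[(array([ 598., -263.,   98.]), 0.58)]
t5.3 pos [ 596.5 -265.3  120. ] jaw 94.3 q6 -2.12 open 19.1 SHIFT [-0.009 -0.009  0.76 ] ROLL 0.002
```

View pics/v3b.png

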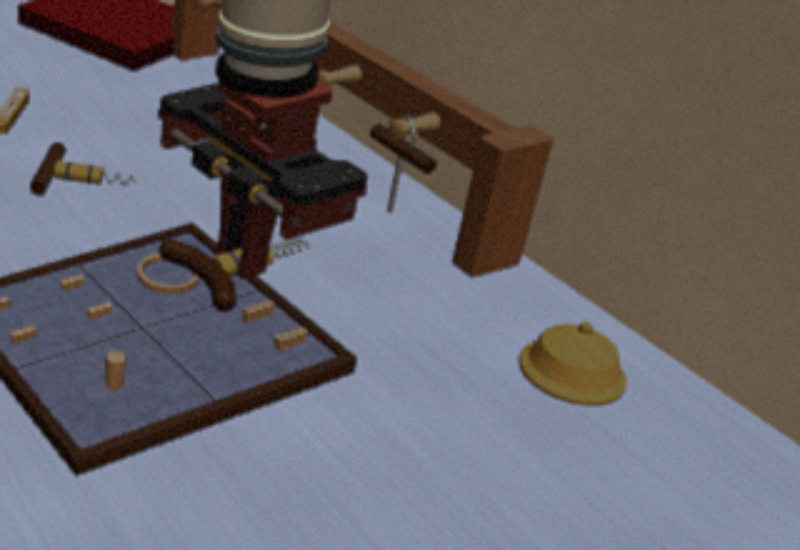

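The side view shows the corkscrew held level, with the worm pointing away from the base over its bay. I lower and release.

```bash
python3 -m pendant '[0,0,0.3,0,1,0,0,0.3,0,1,0,0,0.1,0,1,0,0,0.04,0,1,0,0,0,0,1,0,0,0,0,1]'
python3 -c "
from m import *
to(597.5,-266.1,43,94.1)
print(ctrl.get_state()['force'])"
```

```text
time: 5.9
ee_pos: [597.5, -266.1, 48.1]
ee_rot: [-0.036, 0.999, -0.001, 0.001]
force: [1.0, 0.2, -1.2]
opening: 19.3
t5.9 pos [ 597.5 -266.1   48.1] jaw 94.2 q6 -2.11 open 19.3 SHIFT [ 0.    -0.     0.051] ROLL 0.001
[ 0.95432351  0.17479742 -1.21416917]
```

```bash
python3 -m pendant '[0,0,0.03,0,1,0,0,0.015,0,1,0,0,0,0,1,0,0,0,0,0.55,0,0,0,0,0.55,0,0,0,0,0.55,0,0,0,0,0.55]'
python3 -m pendant '[0,0,-0.3,0,0.55,0,0,-0.4,0,0.4,0,0,-0.4,0,0.4,0,0,0,0,0.4]'
python3 -c "
from m import *
to(600.5,221.5,148,139)"
```

```text
time: 6.6
ee_pos: [596.5, -265.6, 41.4]
ee_rot: [-0.036, 0.999, 0.0, -0.0]
force: [0.1, 0.5, -0.4]
opening: 38.9
time: 7.0
ee_pos: [599.0, -266.8, 159.8]
ee_rot: [-0.036, 0.999, -0.003, 0.005]
force: [0.3, -0.8, 1.0]
opening: 52.4
t7.0 pos [ 599.  -266.8  159.8] jaw 94.1 q6 -2.11 open 52.4 SHIFT [-0.367  4.87   0.091] ROLL -0.498
```

```bash
python3 -m pendant '[-0.037,0.487,0,0,0.4,-0.037,0.487,0,0,0.4,-0.037,0.487,0,0,0.4,-0.037,0.487,0,0,0.4,-0.037,0.487,0,0,0.4,-0.037,0.487,0,0,0.4,-0.037,0.487,0,0,0.4,-0.037,0.487,0,0,0.4,-0.037,0.487,0,0,0.4,-0.037,0.487,0,0,0.4]'
python3 -m pendant '[0,0,0.1,-0.083,0.4,0,0,0.1,-0.083,0.4,0,0,0.1,-0.083,0.4,0,0,0.1,-0.083,0.4,0,0,0.1,-0.083,0.4,0,0,0.1,-0.083,0.4,0,0,0,0,0.4]'
python3 -c "
from m import *
im,_=shot('top','t4');i2,_=shot('side','s4')
for c in ('top','side'):
  for l in ('thermometer_mid','horn_corkscrew_mid'): print(c,l,[(np.round(r['point']),round(r['score'],2)) for r in ctrl.tip_of(l,c)])
cv2.imwrite('pics/v4.png',cv2.hconcat([cv2.resize(im[140:275,360:485],(400,432)),cv2.resize(i2[130:255,245:360],(397,432))])[:,:,::-1])
to(600.5,221.5,28,139)"
```

```text
time: 8.0
ee_pos: [597.8, 224.7, 150.9]
ee_rot: [-0.036, 0.999, -0.0, -0.0]
force: [0.7, 0.0, 0.1]
opening: 52.5
time: 8.7
ee_pos: [597.2, 222.4, 88.8]
ee_rot: [-0.415, 0.91, 0.0, -0.002]
force: [0.5, -0.1, 0.4]
opening: 52.7
top thermometer_mid [(array([606., 221.,  11.]), 0.6)]
top horn_corkscrew_mid [(array([ 600., -266.,   24.]), 0.88)]
side thermometer_mid [(array([602., 222.,   5.]), 0.59), (array([ 467., -165.,   14.]), 0.16)]
side horn_corkscrew_mid [(array([ 594., -270.,   27.]), 0.59)]
t9.0 pos [598.7 222.8  92.4] jaw 138.9 q6 -2.12 open 53.0 SHIFT [-0.001 -0.022  0.644] ROLL -0.001
```

View pics/v4.png

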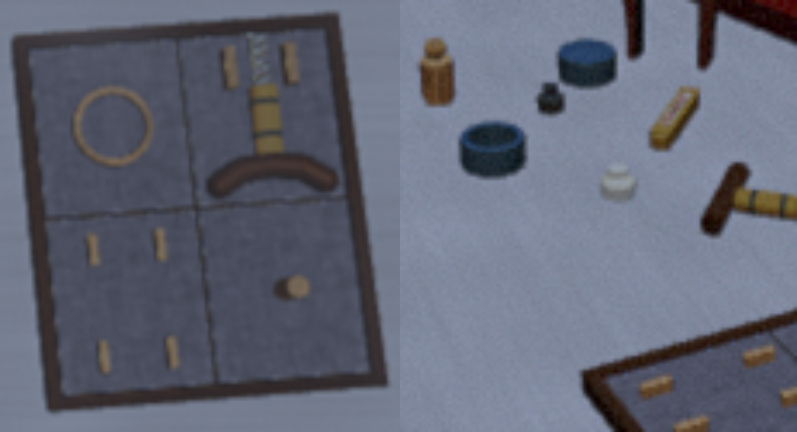

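The corkscrew lies in its bay with the worm between the cheeks (left panel, around (265,110)) and the handle on the open side. The thermometer is still free. Gripping it next.

```bash
python3 -m pendant '[0,-0.02,0.3,0,0.4,0,0,0.25,0,0.4,0,0,0.08,0,0.4,0,0,0,0,1,0,0,0,0,1,0,0,0,0,1,0,0,0,0,1,0,0,0,0,1,0,0,0,0,1]' 30
python3 -m pendant '[0,0,-0.2,0,1,0,0,-0.4,0,1,0,0,-0.3,0,1,0,0,0,0,1]' 30
python3 -c "
from m import *
to(469.6,-165.3,130,94.1)"
```

```text
time: 9.9
ee_pos: [600.4, 221.5, 29.7]
ee_rot: [-0.414, 0.91, -0.0, 0.001]
force: [-0.5, 0.0, 3.2]
opening: 17.9
time: 10.3
ee_pos: [602.1, 222.2, 124.7]
ee_rot: [-0.414, 0.91, -0.001, 0.005]
force: [0.4, -0.4, -0.9]
opening: 17.9
t10.3 pos [602.1 222.2 124.7] jaw 139.0 q6 -2.12 open 17.9 SHIFT [ 3.792 -1.545 -0.075] ROLL 0.498
```

```bash
python3 -m pendant '[0,0,0,0.083,1,0,0,0,0.083,1,0,0,0,0.083,1,0,0,0,0.083,1,0,0,0,0.083,1,0,0,0,0.083,1]'
python3 -m pendant '[0.178,-0.419,0,0,1,0.178,-0.419,0,0,1,0.178,-0.419,0,0,1,0.178,-0.419,0,0,1,0.178,-0.419,0,0,1,0.178,-0.419,0,0,1,0.178,-0.419,0,0,1,0.178,-0.419,0,0,1,0.178,-0.419,0,0,1,0,0,0,0,1]'
python3 -c "
from m import *
i2,_=shot('side','s5')
cv2.imwrite('pics/v5.png',cv2.resize(i2[120:340,320:640],(800,550))[:,:,::-1])
for c in ('side',):print([(np.round(r['point']),round(r['score'],2)) for r in ctrl.tip_of('thermometer_mid',c)])
to(469.6,-165.3,42.5,94.1)"
```

```text
time: 10.9
ee_pos: [599.2, 221.2, 116.5]
ee_rot: [-0.033, 0.999, -0.0, -0.001]
force: [0.9, 0.0, -0.7]
opening: 17.5
time: 11.9
ee_pos: [465.0, -170.5, 117.1]
ee_rot: [-0.033, 0.999, -0.001, -0.001]
force: [0.0, 0.1, -1.1]
opening: 17.7
[(array([ 463., -172.,   95.]), 0.69)]
t12.0 pos [ 466.5 -166.7  117.3] jaw 94.0 q6 -2.05 open 17.9 SHIFT [-0.033  0.011  0.748] ROLL -0.001
```

View pics/v5.png

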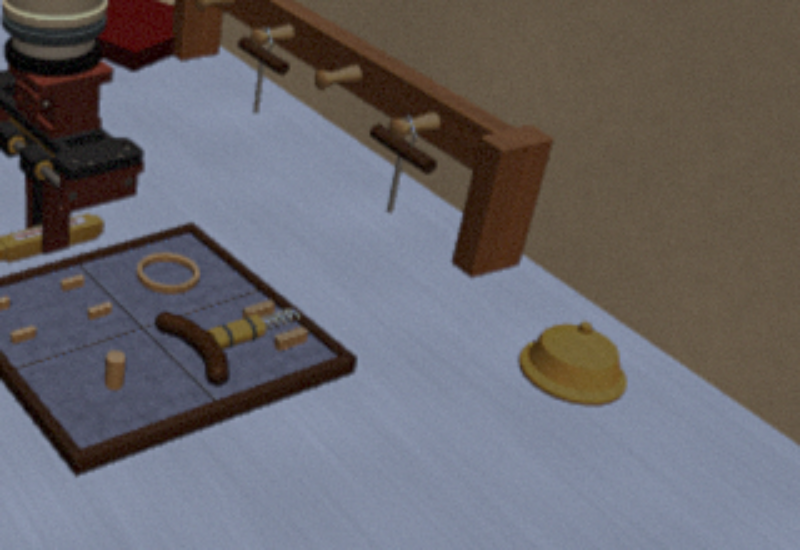

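The thermometer is held level and parallel to the trough. Lowering and releasing.

```bash
python3 -m pendant '[-0.03,0.01,0.3,0,1,0,0,0.3,0,1,0,0,0.08,0,1,0,0,0.04,0,1,0,0,0,0,1,0,0,0,0,1]'
python3 -c "
from m import *
to(469.6,-165.3,42.5,94.1)
print(ctrl.get_state()['force'])"
```

```text
time: 12.6
ee_pos: [471.1, -165.0, 48.2]
ee_rot: [-0.036, 0.999, -0.0, 0.001]
force: [0.0, -0.1, -0.7]
opening: 17.8
t12.6 pos [ 471.1 -165.    48.2] jaw 94.2 q6 -2.05 open 17.8 SHIFT [ 0.016 -0.002  0.057] ROLL 0.001
[ 0.04998299 -0.14118907 -0.74574392]
```

```bash
python3 -m pendant '[0.01,0,0.03,0,1,0,0,0.02,0,1,0,0,0,0,1,0,0,0,0,0.6,0,0,0,0,0.6,0,0,0,0,0.6,0,0,0,0,0.6]'
python3 -m pendant '[0,0,-0.3,0,0.6,0,0,-0.4,0,0.1,0,0,-0.4,0,0.1,0,0,0,0,0.1]'
python3 -c "
from m import *
to(436.5,220.2,120,94.1)"
```

```text
time: 13.3
ee_pos: [469.2, -165.1, 41.5]
ee_rot: [-0.036, 0.999, 0.0, -0.0]
force: [0.5, -0.8, -0.4]
opening: 35.0
time: 13.7
ee_pos: [471.6, -166.1, 158.4]
ee_rot: [-0.036, 0.999, -0.002, 0.005]
force: [0.3, -0.3, -0.5]
opening: 55.7
t13.7 pos [ 471.6 -166.1  158.4] jaw 94.1 q6 -2.05 open 55.7 SHIFT [0.075 3.881 0.364] ROLL 0.0
```

```bash
python3 -m pendant '[0.009,0.431,0,0,0.1,0.009,0.431,0,0,0.1,0.009,0.431,0,0,0.1,0.009,0.431,0,0,0.1,0.009,0.431,0,0,0.1,0.009,0.431,0,0,0.1,0.009,0.431,0,0,0.1,0.009,0.431,0,0,0.1,0,0.431,0,0,0.1,0,0,0.3,0,0.1]'
python3 -m pendant '[0,0,0.3,0,0.1,0,0,0,0,0.1,0,0,0,0,0.1]'
python3 -c "
from m import *
im,_=shot('top','t6');i2,_=shot('side','s6')
for c in ('top','side'):
  for l in ('thermometer_mid','collar_mid'): print(c,l,[(np.round(r['point']),round(r['score'],2)) for r in ctrl.tip_of(l,c)])
cv2.imwrite('pics/v6.png',cv2.hconcat([cv2.resize(im[140:275,360:485],(400,432)),cv2.resize(i2[130:255,245:360],(397,432))])[:,:,::-1])
to(436.5,220.2,29,94.1)"
```

```text
time: 14.7
ee_pos: [434.8, 226.4, 124.5]
ee_rot: [-0.039, 0.999, 0.002, 0.003]
force: [0.8, -0.1, -0.1]
opening: 78.6
time: 15.0
ee_pos: [433.6, 221.0, 91.1]
ee_rot: [-0.036, 0.999, -0.0, -0.001]
force: [-1.0, 0.3, 0.1]
opening: 79.1
top thermometer_mid [(array([ 473., -165.,   24.]), 0.93)]
top collar_mid []
side thermometer_mid [(array([ 470., -168.,   24.]), 0.72)]
side collar_mid [(array([435., 220.,  14.]), 0.71)]
t15.3 pos [434.8 221.3  93.1] jaw 94.1 q6 -1.24 open 78.7 SHIFT [-0.015 -0.012  0.641] ROLL 0.0
```

View pics/v6.png

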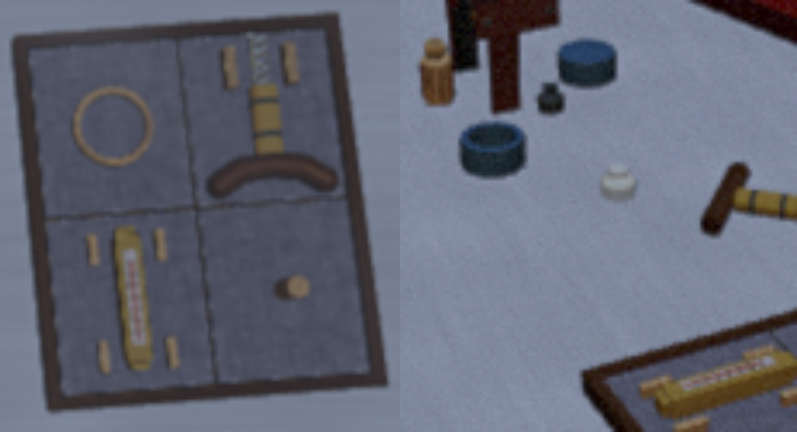

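The thermometer lies in its trough between the cheeks (left panel, around (132,298)). The fingers are above the collar, so I grip that next, with a moderate force.

```bash
python3 -m pendant '[-0.015,-0.01,0.3,0,0.1,0,0,0.25,0,0.1,0,0,0.09,0,0.1,0,0,0,0,1,0,0,0,0,1,0,0,0,0,1,0,0,0,0,1,0,0,0,0,1]' 20
python3 -m pendant '[0,0,-0.2,0,1,0,0,-0.4,0,1,0,0,-0.4,0,1,0,0,0,0,1]' 20
python3 -c "
from m import *
to(478,-274.0,130,94.1)"
```

```text
time: 16.1
ee_pos: [436.3, 220.6, 28.8]
ee_rot: [-0.036, 0.999, 0.0, 0.001]
force: [-1.1, -0.3, 4.4]
opening: 53.3
time: 16.5
ee_pos: [438.2, 221.5, 134.4]
ee_rot: [-0.036, 0.999, 0.002, 0.005]
force: [0.9, 0.1, 0.3]
opening: 53.4
t16.5 pos [438.2 221.5 134.4] jaw 94.1 q6 -1.24 open 53.4 SHIFT [-0.039 -4.971  0.027] ROLL 0.001
```

```bash
python3 -m pendant '[0,-0.452,0,0,1,0,-0.452,0,0,1,0,-0.452,0,0,1,0,-0.452,0,0,1,0,-0.452,0,0,1,0,-0.452,0,0,1,0,-0.452,0,0,1,0,-0.452,0,0,1,0,-0.452,0,0,1,0,-0.452,0,0,1]'
python3 -m pendant '[-0.04,-0.452,0,0,1,0,0,0,0,1,0,0,0,0,1]'
python3 -c "
from m import *
i2,_=shot('side','s7')
cv2.imwrite('pics/v7.png',cv2.resize(i2[120:340,300:540],(600,550))[:,:,::-1])
print([(np.round(r['point']),round(r['score'],2)) for r in ctrl.tip_of('collar_mid','side')],[(np.round(r['point']),round(r['score'],2)) for r in ctrl.tip_of('bay_collar_floor','side')])
to(478,-274.0,43,94.1)"
```

```text
time: 17.5
ee_pos: [467.8, -232.2, 126.8]
ee_rot: [-0.036, 0.999, 0.0, -0.0]
force: [0.3, 0.1, -0.0]
opening: 53.5
time: 17.8
ee_pos: [474.9, -275.6, 126.2]
ee_rot: [-0.035, 0.999, 0.001, -0.001]
force: [0.1, 0.3, -0.2]
opening: 53.8
[(array([ 472., -275.,  113.]), 0.62)] [(array([ 478., -275.,   15.]), 0.69)]
t17.9 pos [ 475.5 -274.   127.4] jaw 94.2 q6 -2.23 open 53.3 SHIFT [-0.025 -0.002  0.844] ROLL 0.001
```

View pics/v7.png

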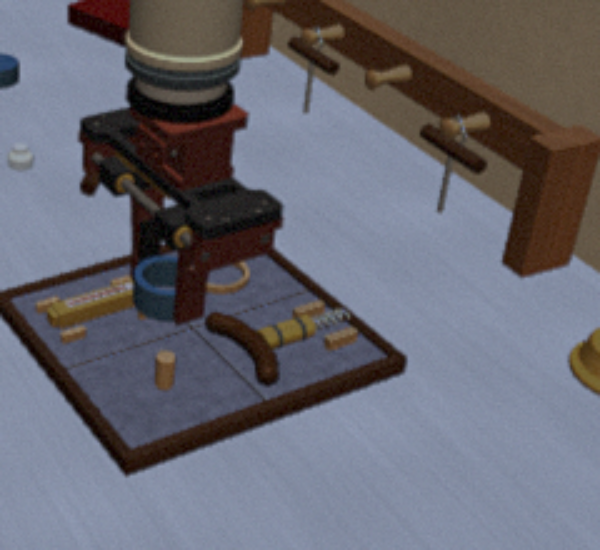

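```bash
python3 -m pendant '[-0.025,0,0.3,0,1,0,0,0.3,0,1,0,0,0.15,0,1,0,0,0.05,0,1,0,0,0,0,1,0,0,0,0,1]'
python3 -c "
from m import *
to(478,-274,43,94.1)
print(ctrl.get_state()['force'])"
```

```text
time: 18.55
ee_pos: [478.8, -275.3, 49.3]
ee_rot: [-0.036, 0.999, -0.001, 0.001]
force: [-0.3, -1.2, -1.0]
opening: 53.2
t18.6 pos [ 478.8 -275.3   49.3] jaw 94.2 q6 -2.23 open 53.2 SHIFT [0.007 0.013 0.063] ROLL 0.001
[-0.29294902 -1.17029229 -0.95620193]
```

```bash
python3 -m pendant '[0,0,0.03,0,1,0,0,0.03,0,1,0,0,0,0,1,0,0,0,0,0.25,0,0,0,0,0.25,0,0,0,0,0.25,0,0,0,0,0.25]'
python3 -m pendant '[0,0,-0.3,0,0.25,0,0,-0.4,0,0.25,0,0,-0.4,0,0.25,0,0,0,0,0.25]'
python3 -c "
from m import *
to(428,348,140,94.1)"
```

```text
time: 19.25
ee_pos: [477.9, -275.0, 41.4]
ee_rot: [-0.036, 0.999, 0.0, -0.0]
force: [0.1, 0.2, 0.2]
opening: 65.9
time: 19.65
ee_pos: [480.2, -276.5, 158.9]
ee_rot: [-0.036, 0.999, -0.003, 0.005]
force: [-0.0, -0.5, 0.7]
opening: 65.5
t19.6 pos [ 480.2 -276.5  158.9] jaw 94.1 q6 -2.23 open 65.5 SHIFT [0.071 6.268 0.146] ROLL 0.0
```

```bash
python3 -m pendant '[0.007,0.448,0,0,0.3,0.007,0.448,0,0,0.3,0.007,0.448,0,0,0.3,0.007,0.448,0,0,0.3,0.007,0.448,0,0,0.3,0.007,0.448,0,0,0.3,0.007,0.448,0,0,0.3,0.007,0.448,0,0,0.3,0.007,0.448,0,0,0.3,0.007,0.448,0,0,0.3]'
python3 -m pendant '[0,0.448,0,0,0.3,0,0.448,0,0,0.3,0,0.448,0,0,0.3,0,0.448,0,0,0.3,0,0,0,0,0.3,0,0,0,0,0.3]'
python3 -c "
from m import *
im,_=shot('top','t8');i2,_=shot('side','s8')
for c in ('top','side'):
  for l in ('collar_mid','stopper_mid'): print(c,l,[(np.round(r['point']),round(r['score'],2)) for r in ctrl.tip_of(l,c)])
cv2.imwrite('pics/v8.png',cv2.hconcat([cv2.resize(im[140:275,360:485],(400,432)),cv2.resize(i2[100:225,225:340],(397,432))])[:,:,::-1])
to(428,348,40,94.1)"
```

```text
time: 20.65
ee_pos: [438.0, 173.0, 151.1]
ee_rot: [-0.036, 0.999, -0.0, -0.0]
force: [1.3, -0.1, -0.1]
opening: 61.5
time: 21.25
ee_pos: [425.2, 350.4, 150.5]
ee_rot: [-0.037, 0.999, -0.001, -0.001]
force: [-0.5, -0.4, 0.1]
opening: 61.7
top collar_mid [(array([ 479., -275.,   26.]), 0.63)]
top stopper_mid []
side collar_mid [(array([ 476., -276.,   26.]), 0.98)]
side stopper_mid [(array([429., 352.,  33.]), 0.43)]
t21.6 pos [426.2 348.9 151.9] jaw 94.0 q6 -1.02 open 61.6 SHIFT [-0.017 -0.011  1.119] ROLL -0.001
```

View pics/v8.png

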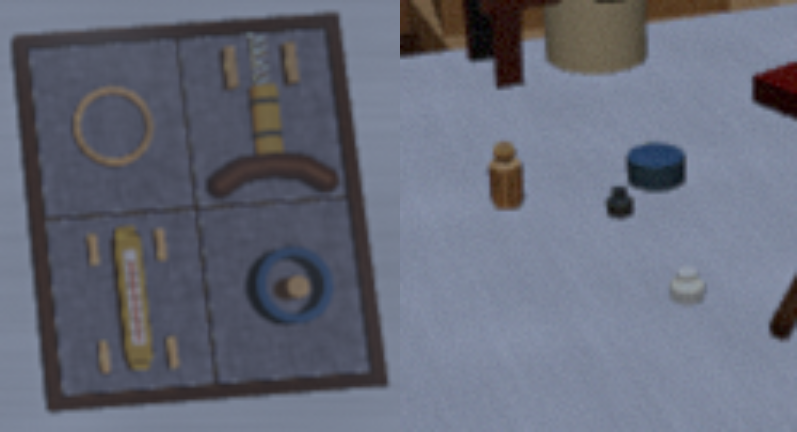

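The collar sits flat over the post (left panel, around (290,285)). The cork stands clear at (506,180) in the right panel. Gripping the cork.

```bash
python3 -m pendant '[-0.017,0,0.35,0,0.3,0,0,0.35,0,0.3,0,0,0.3,0,0.3,0,0,0.12,0,0.3,0,0,0,0,1,0,0,0,0,1,0,0,0,0,1,0,0,0,0,1,0,0,0,0,1,0,0,0,0,1]' 15
python3 -m pendant '[0,0,-0.2,0,1,0,0,-0.4,0,1,0,0,-0.4,0,1,0,0,0,0,1]' 15
python3 -c "
from m import *
to(595.3,-156.8,150,94.1)"
```

```text
time: 22.55
ee_pos: [428.1, 350.7, 41.2]
ee_rot: [-0.036, 0.999, 0.001, 0.001]
force: [-0.2, 0.3, 5.7]
opening: 27.5
time: 22.95
ee_pos: [429.5, 351.7, 146.7]
ee_rot: [-0.036, 0.999, 0.003, 0.005]
force: [-0.0, 0.1, 1.1]
opening: 27.9
t22.9 pos [429.5 351.7 146.7] jaw 94.2 q6 -1.02 open 27.9 SHIFT [-1.286 -5.192 -0.05 ] ROLL 0.001
```

```bash
python3 -m pendant '[-0.107,-0.433,0,0,1,-0.107,-0.433,0,0,1,-0.107,-0.433,0,0,1,-0.107,-0.433,0,0,1,-0.107,-0.433,0,0,1,-0.107,-0.433,0,0,1,-0.107,-0.433,0,0,1,-0.107,-0.433,0,0,1,-0.107,-0.433,0,0,1,-0.107,-0.433,0,0,1]'
python3 -m pendant '[-0.107,-0.433,0,0,1,-0.107,-0.433,0,0,1,0,0,0,0,1,0,0,0,0,1]'
python3 -c "
from m import *
i2,_=shot('side','s9')
cv2.imwrite('pics/v9.png',cv2.resize(i2[120:340,300:540],(600,550))[:,:,::-1])
print([(np.round(r['point']),round(r['score'],2)) for r in ctrl.tip_of('stopper_mid','side')],[(np.round(r['point']),round(r['score'],2)) for r in ctrl.tip_of('bay_stopper_floor','side')])
to(595.3,-156.8,54,94.1)"
```

```text
time: 23.95
ee_pos: [565.3, -75.8, 138.6]
ee_rot: [-0.036, 0.999, 0.0, -0.001]
force: [0.6, -0.1, -0.3]
opening: 27.2
time: 24.35
ee_pos: [592.5, -159.5, 138.1]
ee_rot: [-0.035, 0.999, 0.001, -0.001]
force: [0.3, -0.8, -0.9]
opening: 27.5
[(array([ 598., -269.,   29.]), 0.55), (array([ 598., -159.,  133.]), 0.49)] [(array([ 593., -158.,    9.]), 0.91)]
t24.5 pos [ 592.8 -157.6  139.3] jaw 94.2 q6 -1.96 open 27.6 SHIFT [-0.026  0.005  0.853] ROLL 0.001
```

View pics/v9.png

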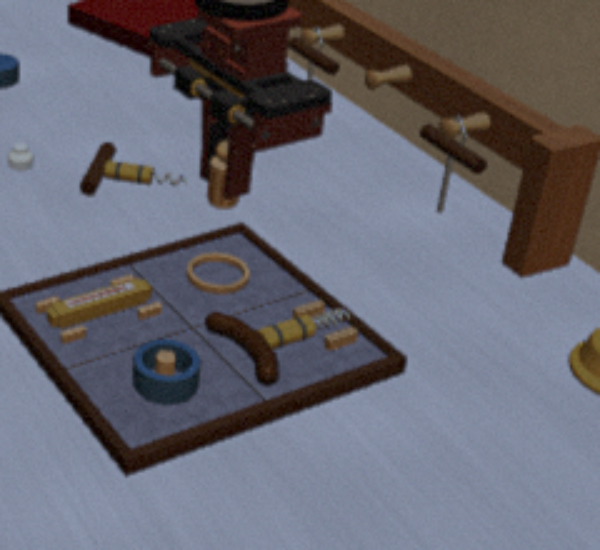

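The cork is held upright above the ring wall. Lowering.

```bash
python3 -m pendant '[-0.026,0,0.3,0,1,0,0,0.3,0,1,0,0,0.15,0,1,0,0,0.03,0,1,0,0,0,0,1,0,0,0,0,1]'
python3 -c "
from m import *
to(595.3,-156.8,54.5,94.1)
print(ctrl.get_state()['force'])"
```

```text
time: 25.1
ee_pos: [596.5, -158.7, 63.6]
ee_rot: [-0.036, 0.999, -0.0, 0.001]
force: [-0.5, 0.3, 0.6]
opening: 27.6
t25.1 pos [ 596.5 -158.7   63.6] jaw 94.2 q6 -1.96 open 27.6 SHIFT [0.01  0.02  0.091] ROLL 0.001
[-0.46947669  0.32107681  0.63886457]
```

```bash
python3 -m pendant '[0.01,0.01,0.05,0,1,0,0,0.03,0,1,0,0,0,0,1,0,0,0,0,1]'
python3 -m pendant '[0,0,0.005,0,1,0,0,0,0,0.9,0,0,0,0,0.45,0,0,0,0,0.45,0,0,0,0,0.45,0,0,0,0,0.45]'
python3 -m pendant '[0,0,-0.2,0,0.45,0,0,-0.4,0,0.45,0,0,-0.4,0,0.45,0,0.4,0,0,0.45,0,0.4,0,0,0.45,0,0.4,0,0,0.45,0,0.4,0,0,0.45,0,0,0,0,0.45,0,0,0,0,0.45]'
python3 -c "
from m import *
im,_=shot('top','t10');i2,_=shot('side','s10')
for l in ('horn_corkscrew_mid','thermometer_mid','collar_mid','stopper_mid','bar_corkscrew_mid','cap_mid'): print(l,[(c,np.round(r['point']).tolist(),round(r['score'],2)) for c in ('top','side') for r in ctrl.tip_of(l,c)[:1]])
cv2.imwrite('pics/v10.png',cv2.hconcat([cv2.resize(im[140:275,360:485],(400,432)),cv2.resize(i2[190:310,345:455],(396,432))])[:,:,::-1])
to(595,-157,54,94)"
```

```text
time: 25.5
ee_pos: [595.1, -157.9, 55.0]
ee_rot: [-0.036, 0.999, -0.0, 0.001]
force: [-1.8, 0.6, 5.3]
opening: 27.6
time: 26.1
ee_pos: [594.3, -157.7, 52.5]
ee_rot: [-0.036, 0.999, 0.0, -0.0]
force: [-0.6, 0.5, -0.2]
opening: 48.0
time: 27.0
ee_pos: [582.9, 2.4, 153.0]
ee_rot: [-0.037, 0.999, -0.0, -0.0]
force: [0.1, 0.8, 0.1]
opening: 48.2
horn_corkscrew_mid [('top', [603.0, -264.0, 24.0], 0.84), ('side', [596.0, -269.0, 27.0], 0.8)]
thermometer_mid [('top', [476.0, -166.0, 26.0], 0.7), ('side', [470.0, -167.0, 21.0], 0.85)]
collar_mid [('top', [480.0, -272.0, 27.0], 0.9), ('side', [475.0, -274.0, 29.0], 0.93)]
stopper_mid [('top', [593.0, -156.0, 47.0], 0.72), ('side', [598.0, -156.0, 45.0], 0.8)]
bar_corkscrew_mid [('side', [608.0, 56.0, 11.0], 0.86)]
cap_mid [('top', [570.0, 347.0, 11.0], 0.9), ('side', [567.0, 347.0, 15.0], 0.78)]
t27.7 pos [583.    1.8 153.1] jaw 94.1 q6 -1.70 open 48.2 SHIFT [-0.005 -1.592  0.991] ROLL 0.002
```

View pics/v10.png

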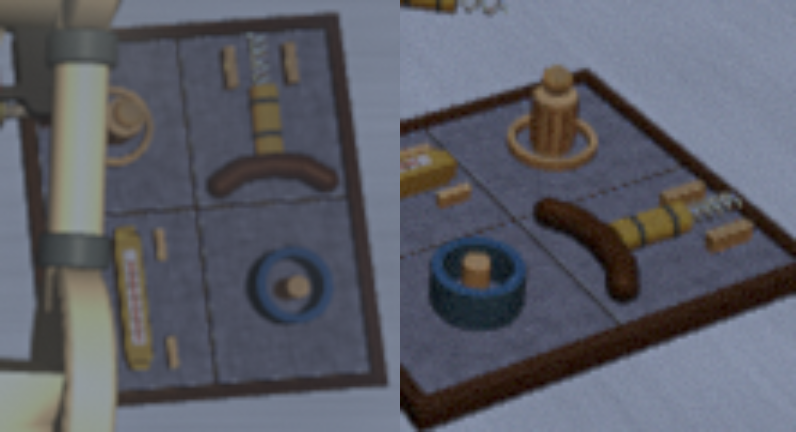

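The cork stands upright inside the ring (right panel, around (555,112)). The other three are seated, and the look-alikes have not moved. The arm is clear, so I hand in.

```bash
python3 -c "
from cell import ctrl
print(ctrl.job_done())"
```

```text
the job is handed in; nothing more can be done
None
```

I packed all four things into the caddy in the order you listed, and handed the job in at about 28 s, with the gripper clear and touching nothing.

- **Horn corkscrew:** it lies flat in its bay, with the worm between the two cheeks and the handle on the open side.
- **Thermometer:** it lies flat in the trough between the four cheeks.
- **Collar:** it lies flat over the post.
- **Cork:** it stands upright inside the round wall.

**Last checks:** the final top and side pictures show all four seated. In the top picture the arm hides part of the cork and thermometer, but the side view shows the cork standing and part of the thermometer. An earlier top picture shows the thermometer fully in its trough. The networks' positions are within about 7 mm of the bay points, and the two cameras differ by 5–9 mm, which is near the networks' own error.

**Look-alikes:** both were found where they first lay. The straight-handled corkscrew was checked by the side camera only, because the arm hid it from the top one.

No force reading I saw passed about 6 N, and no check failed.

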